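Sound check of a repaired accordion

ROBOT

A 6-joint arm with a two-finger parallel gripper is mounted at the origin on the work surface. World frame = base frame: x ahead of the robot, y to its left, z up, the work surface at z = 0. Lengths are in m, angles in rad, forces in N, time in s.
With the tool pointing down it reaches from about 0.35 to 0.925 m from the base axis. Payload 6.4 kg.
Tool frame: the origin (TCP) lies between the finger pads; the fingertips stand ctrl.tcp_to_tips ahead of it and the grasp point (between the pads) lies 2 mm behind it (ctrl.tcp_to_tips is the distance from the TCP to the fingertips, in m); z points along the fingers, y is the line along which they close (so a half turn about z gives the same grasp; the last joint's range is limited). The gripper opens to 85 mm and grips with 20 to 120 N. Pads are 22 mm wide; open, the fingers measure 114 mm over their backs; the gripper's body (76 mm by 85 mm) begins 54 mm behind the grasp point. The pads swing forward as they close: fully open they stand 13 mm farther back than shut.
Start: joints at [0.929, 0.245, 1.558, -0, 1.339, -0.174], TCP at [0.293, 0.58, 0.248] pointing down, gripper open.
Joint ranges: [-3.13, 3.13], [-1.02, 2.26], [0.13, 2.54], [-0.95, 4.09], [0.21, 2.88], [-2.74, 2.74]. Speed limits (rad/s): [2.57, 2.57, 3.14, 3.14, 3.14, 3.14].

INTERFACE

Orientations are given as a unit quaternion [w, x, y, z].
In Python, from plant import ctrl, imaging, models gives the robot as it stands. Calls block until the motion is done:
- ctrl.move_pose(position, orientation): joint-space move of the TCP to a pose.
- ctrl.servo_line(position, orientation=None, v=0.15): straight line of the TCP; orientation=None keeps the orientation; v is the mean speed in m/s.
- ctrl.set_joints(angles): joint-space move.
- ctrl.command_gripper(opening, grasp_force=None): finger opening in m; grasp_force is the grip in N (None keeps the last); returns when the fingers have stopped.
- ctrl.pause(seconds).
- ctrl.solve_ik(position, orientation): joint angles nearest the present ones, or None.
- ctrl.sense(): the state.
- imaging.get_image(name): name is "scene" or "top"; returns the picture (420x560x3 uint8, red, green, blue); there is no depth.
- imaging.camera_params(name): a dict with "mtx" (3x3 intrinsics, pixels), "rvec" (rotation vector, rad) and "tvec" (3), from world to camera coordinates, as OpenCV has them. Camera axes: x right, y down, z forward; pixel columns grow to the right and rows downward; lengths in m; the calibration is good to about 2 mm. A picture is of the moment at which its call begins. camera_params takes no time and is no camera call.
A pose or a line that the arm cannot do raises ctrl.IKError and nothing moves.
- ctrl.close_job(): hands the job in; it is judged then, once.
Trained networks look in the newest picture that a camera, given by its name, has taken for a name from the list of things; names that differ only in an ending like _2 or _b are one class to them, and where a whole thing is asked for, a point or a joint stands for the part that bears it (a point fixed in the world has none). Each returns a list of dicts, best first, with "conf" (0 to 1); they miss things now and then, are a little off and sometimes report something else, mostly with a low value. They report only what shows in the picture. A call takes as long as a camera call. They do not tell look-alikes from the thing itself.
- models.masks_of(label, camera): "mask" (420x560 bool, what is visible of it) and "rect" ([left, top, right, bottom] as shares, 0 to 1, of the picture: columns of its width, rows of its height, round what is visible of it).
- models.mark_of(label, camera): "at" ([column, row] as shares, 0 to 1, of the picture: columns of its width, rows of its height: a listed point, or the origin of a listed thing).
The state is a dict: "time_s": time; "joint_pos": joint angles; "joint_vel": joint speeds; "effort": joint torques, N m; "ee_pos": TCP position; "tcp_rot": TCP orientation; "contact_force": force on the tool from outside, world axes, zero at the start; "wrist_torque": the same for the moment, N m; "gripper_width": finger opening in m; "grip_force": force on a finger pad.
Only numpy, scipy, OpenCV 4.12 (cv2) and the standard library are available. Lean on these libraries where they do the work, as an engineer would, in place of code of your own. Each camera call takes 0.05 s, during which the arm holds its last target. There are 200 camera calls.

TASK

Check the red note on the repaired accordion: first press the green button on the pocket tuner fully down and let it come up again, then push down the raised, orange-dotted end of the register rocker as far as it goes, and finally press the red accordion button fully down and keep it down - the program finishes while still holding it. Press each in that order and only those: leave the other accordion buttons alone, do not press the tuner's button again once the register is over, and neither pick up nor push about the tuner or anything else on the bench.

Things in the scene. Friction and masses are not known exactly. Their poses are not given: they have to be found in the camera images.
- accordion: Treble half of a white button accordion, fixed: 190 mm (x) x 340 mm (y). Origin on the table under its centre. Its black button board (x -95 to -5 mm) is 60 mm above the table and has four buttons (red, white, black, yellow, any order) in a row along y, about 75 mm apart. The white grille (x -5 to 95 mm) is 80 mm above the table and bears the register rocker and a loose tin.
- red_key_top (a point): Top centre of the red accordion button (moves with it), 18 mm across, standing 10 mm proud of its 34 mm wide brass bushing; at rest its top is 22 mm above the button board, 82 mm above the table. z is up.
- red_key (a joint): Travel of the red button: 0 up, 0.006 m fully down (a hard stop, its top still 4 mm proud of the bushing). A spring returns it: about 1.2 N to start, 4 N fully down.
- white_key_top (a point): Top centre of the white accordion button (moves with it), 18 mm across, standing 10 mm proud of its 34 mm wide brass bushing; at rest its top is 22 mm above the button board, 82 mm above the table. z is up.
- white_key (a joint): Travel of the white button: 0 up, 0.006 m fully down (a hard stop, its top still 4 mm proud of the bushing). A spring returns it: about 1.2 N to start, 4 N fully down.
- black_key_top (a point): Top centre of the black accordion button (moves with it), 18 mm across, standing 10 mm proud of its 34 mm wide brass bushing; at rest its top is 22 mm above the button board, 82 mm above the table. z is up.
- black_key (a joint): Travel of the black button: 0 up, 0.006 m fully down (a hard stop, its top still 4 mm proud of the bushing). A spring returns it: about 1.2 N to start, 4 N fully down.
- yellow_key_top (a point): Top centre of the yellow accordion button (moves with it), 18 mm across, standing 10 mm proud of its 34 mm wide brass bushing; at rest its top is 22 mm above the button board, 82 mm above the table. z is up.
- yellow_key (a joint): Travel of the yellow button: 0 up, 0.006 m fully down (a hard stop, its top still 4 mm proud of the bushing). A spring returns it: about 1.2 N to start, 4 N fully down.
- register_dot (a point): Orange dot on the upper face of the register rocker: a black bar 90 x 24 x 8 mm along the accordion's y on a steel bracket, pivoted at its middle, 104 mm above the table. The dot is 34 mm from the pivot, towards the accordion's +y end. It starts raised (112 to 115 mm above the table) and is about 101 mm high when fully down. The point moves with the bar.
- register (a joint): Angle of the register rocker, rad: -0.2 dotted end fully up, 0 level, +0.2 dotted end fully down (hard stops). Starts between -0.2 and -0.12. Friction keeps it where it is left; about 3.5 N on the dot moves it.
- tuner: Loose pocket tuner, grey box 70 mm (x) x 110 mm (y) x 26 mm high, 0.25 to 0.5 kg, lying on the table left of the accordion. Origin under its centre. A green screen lies on its +y half, the green push button 31 mm from the centre towards its -y end.
- tuner_button_top (a point): Top centre of the tuner's round green button (moves with it), 20 mm across, in a dark 36 mm collar; at rest 46 mm above the table.
- tuner_button (a joint): Travel of the tuner's button: 0 up, 0.006 m fully down (hard stop, top still 4 mm proud of its collar). A spring returns it: about 1.2 N to start, 4 N fully down.
- tin: Bystander: small brass and copper tin, 42 mm across, 39 mm high, standing on the grille of the accordion beyond the dotted end of the register rocker; origin under its centre.
- screwdriver: Bystander: screwdriver with a yellow handle lying on the table right of the accordion.
- hammer: Bystander: hammer with a wooden handle lying on the table right of the accordion.
- reed_block: Bystander: wooden reed block 34 x 130 x 30 mm with metal reed plates, on the table left of and beyond the accordion; origin under its centre.
- mug: Bystander: blue mug 76 mm across, 90 mm high, on the left of the table; origin under its centre.
- jar: Bystander: small amber jar 40 mm across, 55 mm high, between the accordion and the tuner, farther off; origin under its centre.
- brush: Bystander: brush lying on the left of the table.
There are look-alikes about, which are no part of the job. Of the things like the tuner, leave any that is yellow; of the rest the smaller one is meant.

How it is judged:
By the outcome, as a careful person would: the job done as asked, in the order asked, and still so for the second after the job is handed in, while the arm keeps its last pose, push and grip.
It also fails if it takes over 42 s, if anything falls off the work surface, if the arm or the gripper's body presses on something with over 40 N, if the wrist force passes 120 N, or if a joint passes its speed limit or range.

## Working session

There is one attempt and no reset: what is moved stays moved. The work goes in short steps, each a Python script; the robot and the scene stay as the last script left them, time stands still between calls to the robot, and variables do not carry over. Pictures are saved under pics/ and viewed, at most 10 in all, crops included, and the job is handed in when it is done.

```bash
mkdir -p pics; ls
cat > h.py <<'E'
import numpy as np, cv2
from plant import ctrl, imaging, models
def cam(n):
    c=imaging.camera_params(n); R=cv2.Rodrigues(np.array(c["rvec"],float))[0]
    return np.array(c["mtx"],float),R,np.array(c["tvec"],float).ravel()
def toz(n,px,z):
    K,R,t=cam(n); d=R.T@np.linalg.inv(K)@np.array([px[0],px[1],1.]); o=-R.T@t
    return o+d*(z-o[2])/d[2]
def proj(n,p):
    K,R,t=cam(n); q=K@(R@np.array(p)+t); return q[:2]/q[2]
def marks(l,n):
    return [(np.array(m["at"])*[560,420],round(m["conf"],2)) for m in models.mark_of(l,n)]
E
python3 - <<'E'
from h import *
for n in("scene","top"):
    im=imaging.get_image(n); cv2.imwrite(f"pics/{n}0.png",im[:,:,::-1])
    K,R,t=cam(n); print(n,(-R.T@t).round(3),K[0,0])
Z=dict(red_key_top=.082,white_key_top=.082,black_key_top=.082,yellow_key_top=.082,register_dot=.1135,tuner_button_top=.046,tuner=0,accordion=0,tin=.08)
for l,z in Z.items():
    for n in("scene","top"):
        for p,c in marks(l,n): print(l,n,p.round(1),c,toz(n,p,z).round(4))
print(ctrl.tcp_to_tips,ctrl.sense()["tcp_rot"],ctrl.sense()["time_s"])
E
```

```text
pics
scene [ 1.056 -0.127  1.12 ] 438.52155793780895
top [0.412 0.029 1.417] 400.6606634096455
red_key_top scene [184.2 246.1] 0.48 [ 0.5426 -0.2157  0.082 ]
red_key_top top [350.1 197.9] 0.44 [ 0.5353 -0.1999  0.082 ]
white_key_top scene [262.1 212.2] 0.43 [0.5051 0.0041 0.082 ]
white_key_top top [290.6 209.6] 0.37 [ 0.4948 -0.0012  0.082 ]
white_key_top top [282.3 183.5] 0.2 [0.5822 0.0271 0.082 ]
black_key_top scene [210.2 239.1] 0.41 [ 0.5426 -0.1471  0.082 ]
black_key_top top [196.1 155.3] 0.74 [0.6758 0.3181 0.082 ]
black_key_top top [331.8 200.3] 0.4 [ 0.5269 -0.1387  0.082 ]
yellow_key_top scene [238.6 223.5] 0.5 [ 0.5199 -0.0649  0.082 ]
yellow_key_top top [310.2 202.4] 0.51 [ 0.5193 -0.0665  0.082 ]
register_dot scene [238.6 254.5] 0.82 [ 0.6198 -0.0885  0.1135]
register_dot top [314.  171.7] 0.77 [ 0.6178 -0.0765  0.1135]
tuner_button_top scene [342.2 181.4] 0.54 [0.4556 0.2595 0.046 ]
tuner_button_top scene [331.8 141.2] 0.54 [0.3097 0.2818 0.046 ]
tuner_button_top scene [290.6 169.4] 0.43 [0.3722 0.1288 0.046 ]
tuner_button_top top [318.2 188.9] 0.72 [ 0.5689 -0.0965  0.046 ]
tuner_button_top top [214.6 218.9] 0.61 [0.4632 0.2582 0.046 ]
tuner_button_top top [252.3 243.2] 0.54 [0.3813 0.1281 0.046 ]
tuner_button_top top [206.9 261.8] 0.52 [0.317  0.2818 0.046 ]
tuner scene [353.7 190.6] 0.97 [0.4704 0.2971 0.    ]
tuner scene [282.6 170.7] 0.88 [0.3404 0.1148 0.    ]
tuner scene [329.5 145.7] 0.55 [0.2924 0.2861 0.    ]
tuner top [211.7 217.4] 0.97 [0.4702 0.2763 0.    ]
tuner top [203.8 269.1] 0.93 [0.2882 0.3008 0.    ]
tuner top [261.1 250.5] 0.86 [0.3548 0.0999 0.    ]
accordion scene [238.4 257.7] 0.73 [ 0.5795 -0.0871  0.    ]
accordion top [316.2 186.5] 0.7 [ 0.5828 -0.0935  0.    ]
tin scene [284.3 239.3] 0.55 [0.5983 0.0376 0.08  ]
tin top [282.5 180.9] 0.46 [0.5913 0.0264 0.08  ]
0.017 [1.76439004e-06 2.31796561e-01 9.72764285e-01 2.80671363e-07] 1.0
```

View pics/top0.png

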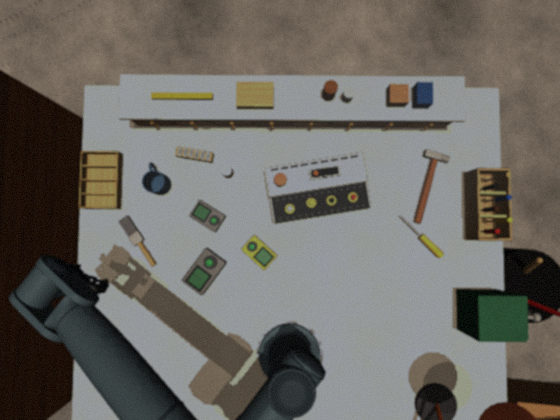

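View pics/scene0.png

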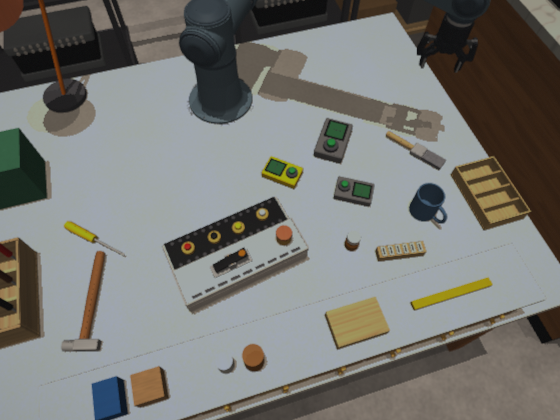

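The top view shows three tuner-like things: the large grey one at (204,270), a yellow one at (260,252) and a small grey one at (208,215). In the scene view these are at (334,138), (282,172) and (354,190). By the description I choose the small grey one. Its button is near top (214,219) / scene (344,185). Next I'll refine with a crop and colour centroids.

Run:
```python
from h import *
S=cv2.imread("pics/scene0.png");T=cv2.imread("pics/top0.png")
r=lambda im,x,y,w,h,W,H:cv2.resize(im[y:y+h,x:x+w],(W,H),interpolation=cv2.INTER_CUBIC)
# each 400x300 : 80x60 -> x5
a=np.vstack([np.hstack([r(S,314,150,80,60,400,300),r(T,180,190,80,60,400,300)]),
 np.hstack([r(S,165,195,133,100,400,300),r(T,262,145,114,86,400,300)])])
cv2.imwrite("pics/crop1.png",a)
```

```text
(no output)
```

View pics/crop1.png

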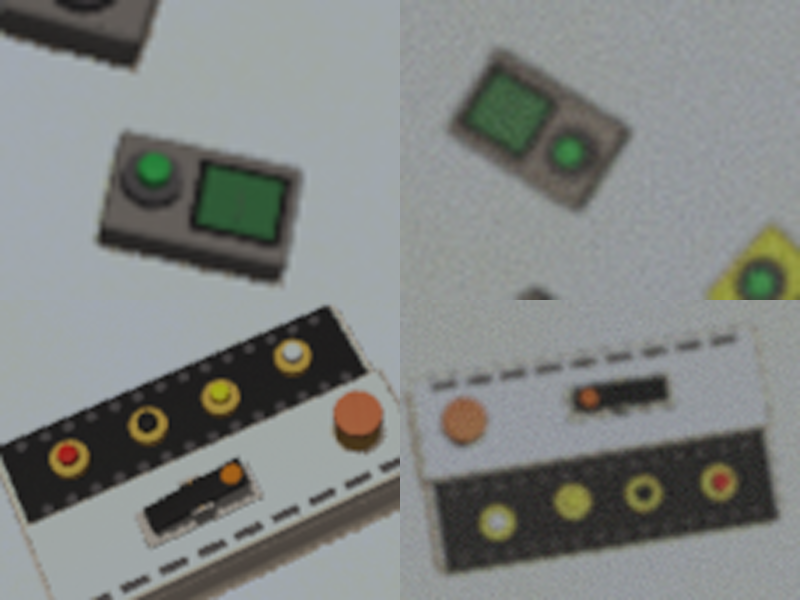

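The crop shows the small grey tuner with its bright green button at scene (344.8,183.6) / top (213.8,220.6). The red button is at scene (187,247) / top (353,197), the orange dot at scene (242,253) / top (316,173), and the tin sits beyond the dotted end.

Run:
```python
from h import *
from scipy.optimize import least_squares
I={n:cv2.imread(f"pics/{n}0.png") for n in("scene","top")}
def cen(n,p,rad,f):
    im=I[n].astype(float); yy,xx=np.mgrid[:420,:560]
    m=np.hypot(xx-p[0],yy-p[1])<rad
    w=np.clip(f(im[...,2],im[...,1],im[...,0]),0,None)*m; w[w<.4*w.max()]=0
    return np.array([(w*xx).sum(),(w*yy).sum()])/w.sum()
G=lambda r,g,b:g-np.maximum(r,b)-20; Rd=lambda r,g,b:r-g-40; O=lambda r,g,b:r-b-40; Y=lambda r,g,b:np.minimum(r,g)-b
V=lambda r,g,b:0*r+1
for k,ps,pt,f,z,rad in(("tb",(344.8,183.6),(213.8,220.6),G,.046,5),("red",(187,246.5),(353,197),Rd,.082,4.5),("dot",(241.5,252.7),(316,172.5),O,.1135,4)):
    c={"scene":cen("scene",ps,rad,f),"top":cen("top",pt,rad,f)}
    X=least_squares(lambda X:np.r_[[proj(n,X)-c[n] for n in c]].ravel(),[.5,0,z]).x
    print(k,{n:(c[n].round(1),toz(n,c[n],z).round(4)) for n in c},"tri",X.round(4))
# box axis of tuner: screen centroid and white button/tin
g=lambda n,x,y:toz(n,(x,y),.026)
print("screen",toz("scene",(314+239/5,150+201/5),.0265),toz("top",(180+109/5,190+110/5),.0265))
print("white",toz("scene",(165+292/3-.3,195+352/3-100-.3+100-0),.082), toz("top",(262+98/3.51,145+222/3.51),.082))
print("tin top",toz("scene",(165+358/3,195+(412-300)/3),.119),toz("top",(262+65/3.51,145+120/3.51),.119))
print("pivotbar",toz("top",(262+220/3.51,145+91/3.51),.108),toz("scene",(165+197/3,195+(497-300)/3),.108))
```

```text
tb {'scene': (array([344.5, 183. ]), array([0.4626, 0.2637, 0.046 ])), 'top': (array([213.2, 219.9]), array([0.4599, 0.2627, 0.046 ]))} tri [0.4603 0.2644 0.0421]
red {'scene': (array([186.7, 245.7]), array([ 0.5434, -0.2092,  0.082 ])), 'top': (array([353. , 196.7]), array([ 0.5393, -0.2095,  0.082 ]))} tri [ 0.5401 -0.2101  0.0754]
dot {'scene': (array([241.5, 252.5]), array([ 0.6165, -0.0804,  0.1135])), 'top': (array([315.5, 172.5]), array([ 0.6153, -0.0813,  0.1135]))} tri [ 0.6157 -0.0807  0.1119]
screen [0.48982196 0.31029528 0.0265    ] [0.48768085 0.30636567 0.0265    ]
white [ 0.76621568 -0.07108869  0.082     ] [0.49927694 0.00106132 0.082     ]
tin top [0.59695271 0.03731651 0.119     ] [0.59161599 0.03302629 0.119     ]
pivotbar [ 0.62148759 -0.11209671  0.108     ] [ 0.62757159 -0.11121616  0.108     ]
```

```bash
cat >> h.py <<'E'
a=np.arctan2(.98,.195)/2
Q=np.array([0,np.sin(a),np.cos(a),0])
TIP=ctrl.tcp_to_tips
def press(xy,ztop,fstop,zmin,step=.0008):
    """descend from 6 mm above ztop until the upward force exceeds fstop"""
    z=ztop+TIP+.006; ctrl.servo_line([*xy,z],Q,v=.1)
    f0=np.array(ctrl.sense()["contact_force"]); log=[]
    while z-TIP>zmin:
        z-=step; ctrl.servo_line([*xy,z],Q,v=.03)
        s=ctrl.sense(); f=np.array(s["contact_force"])-f0
        log.append((round(1e3*(s["ee_pos"][2]-TIP),1),round(f[2],1)))
        if np.linalg.norm(f)>fstop: break
    print(log,f.round(1),s["time_s"]); return z
E
python3 - <<'E'
from h import *
ctrl.command_gripper(0)
tb=[.4613,.2632]
print(ctrl.solve_ik([*tb,.1],Q))
ctrl.move_pose([*tb,.046+TIP+.06],Q)
print(ctrl.sense()["time_s"],ctrl.sense()["ee_pos"],ctrl.sense()["gripper_width"])
press(tb,.046,8,.036)
cv2.imwrite("pics/press1.png",cv2.resize(imaging.get_image("scene")[120:240,270:430,::-1],(800,600)))
E
```

```text
[ 3.04859888e-01  1.58909756e-01  1.95539443e+00 -4.44089210e-16
  1.02728846e+00  1.08445682e-01]
3.1833 [0.46156637 0.26402022 0.12358286] -4.9860274653851386e-05
[(np.float64(51.8), np.float64(0.9)), (np.float64(50.5), np.float64(0.3)), (np.float64(49.5), np.float64(0.6)), (np.float64(48.7), np.float64(0.8)), (np.float64(47.9), np.float64(0.2)), (np.float64(47.1), np.float64(0.7)), (np.float64(46.3), np.float64(0.4)), (np.float64(45.7), np.float64(1.1)), (np.float64(44.9), np.float64(1.9)), (np.float64(44.1), np.float64(2.0)), (np.float64(43.3), np.float64(2.1)), (np.float64(42.5), np.float64(2.8)), (np.float64(41.7), np.float64(3.9)), (np.float64(40.9), np.float64(4.0)), (np.float64(40.1), np.float64(3.9)), (np.float64(39.9), np.float64(10.4))] [-2.9 -0.9 10.4] 7.875
```

View pics/press1.png

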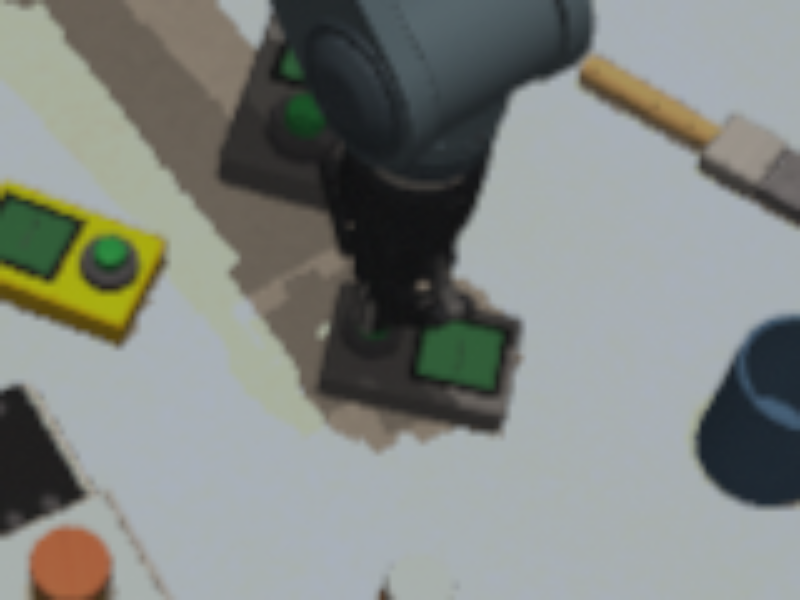

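The tips are on the small tuner's button. The contact curve ran from 46 mm to a hard stop at 40 mm, so it is fully pressed. Next: lift, then the rocker.

Run:
```python
from h import *
p=[.4613,.2632]; ctrl.servo_line([*p,.046+TIP+.03],Q,v=.08)
ctrl.servo_line([*p,.2],Q,v=.25)
cv2.imwrite("pics/x.png",imaging.get_image("scene")[:,:,::-1])
d=[.6157,-.0795]
ctrl.move_pose([*d,.2],Q)
press(d,.116,16,.094,step=.001)
ctrl.servo_line([*d,.18],Q,v=.15)
print(ctrl.sense()["time_s"])
r=[.541,-.2094]; ctrl.move_pose([*r,.18],Q)
im=imaging.get_image("scene"); tm=imaging.get_image("top")
for n in("scene","top"): print(n,marks("register_dot",n))
cv2.imwrite("pics/p2.png",np.hstack([cv2.resize(im[180:310,150:310,::-1],(480,390)),cv2.resize(tm[130:230,240:320,::-1],(312,390))]))
print(ctrl.sense()["time_s"])
```

```text
[(np.float64(121.7), np.float64(-0.3)), (np.float64(120.0), np.float64(-1.3)), (np.float64(118.9), np.float64(-0.7)), (np.float64(117.9), np.float64(-1.3)), (np.float64(116.9), np.float64(-0.5)), (np.float64(116.2), np.float64(-1.4)), (np.float64(115.3), np.float64(2.3)), (np.float64(114.1), np.float64(1.5)), (np.float64(113.0), np.float64(2.5)), (np.float64(111.9), np.float64(1.0)), (np.float64(110.9), np.float64(1.5)), (np.float64(109.9), np.float64(1.8)), (np.float64(108.8), np.float64(0.8)), (np.float64(107.9), np.float64(2.1)), (np.float64(107.0), np.float64(3.0)), (np.float64(105.9), np.float64(3.8)), (np.float64(104.9), np.float64(2.8)), (np.float64(103.8), np.float64(3.5)), (np.float64(102.8), np.float64(2.7)), (np.float64(102.5), np.float64(5.8)), (np.float64(102.3), np.float64(10.2)), (np.float64(102.2), np.float64(14.7))] [-6.   6.  14.7] 16.8167
17.3833
scene [(array([243.208, 257.082]), 0.91), (array([401.912, 255.192]), 0.68)]
top [(array([317.128, 172.116]), 0.45)]
18.2333
```

View pics/p2.png

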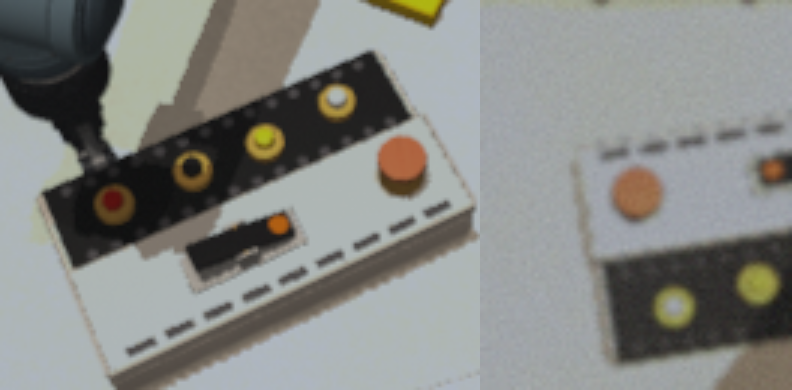

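The rocker met its hard stop at 102 mm (inner tip edge). The dot dropped to scene (243,254.7) and the tin is unmoved. Now the red button, and hold.

Run:
```python
from h import *
r=[.541,-.2094]
press(r,.082,11,.0725)
ctrl.pause(1)
s=ctrl.sense(); print(s["ee_pos"],np.round(s["contact_force"],1),s["time_s"])
im=imaging.get_image("scene"); tm=imaging.get_image("top")
cv2.imwrite("pics/p3.png",cv2.resize(im[130:310,150:390,::-1],(800,600)))
```

```text
[(np.float64(87.8), np.float64(-0.2)), (np.float64(86.4), np.float64(0.5)), (np.float64(85.5), np.float64(-0.3)), (np.float64(84.7), np.float64(-0.9)), (np.float64(83.9), np.float64(0.1)), (np.float64(83.1), np.float64(0.1)), (np.float64(82.3), np.float64(0.2)), (np.float64(81.7), np.float64(2.2)), (np.float64(80.9), np.float64(0.7)), (np.float64(80.1), np.float64(1.3)), (np.float64(79.3), np.float64(2.4)), (np.float64(78.5), np.float64(3.5)), (np.float64(77.7), np.float64(3.1)), (np.float64(76.9), np.float64(3.9)), (np.float64(76.1), np.float64(4.2)), (np.float64(75.9), np.float64(8.9)), (np.float64(75.9), np.float64(12.7))] [-4.5  1.4 12.7] 23.3833
[ 0.54121689 -0.20949425  0.09287738] [-3.7  1.6 13. ] 24.3833
```

View pics/p3.png

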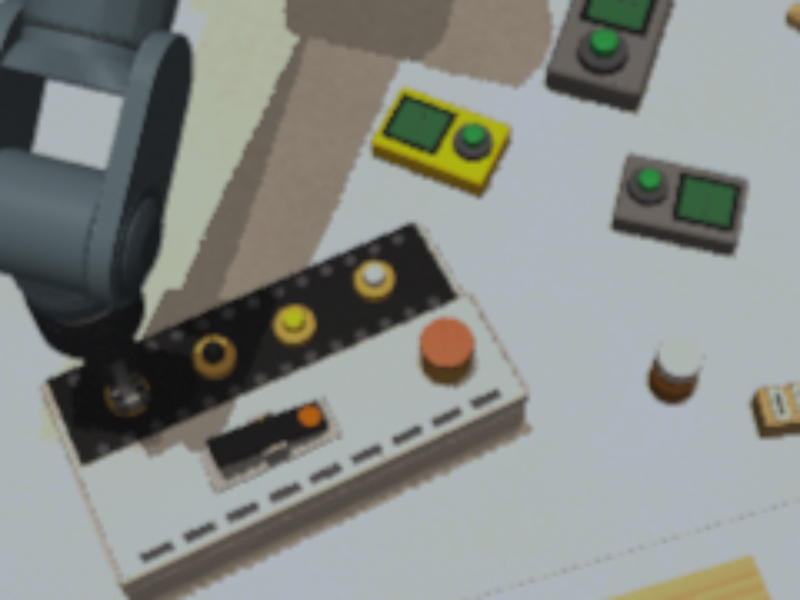

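The tips hold the red button at its stop (crop pixel (128,395)). The rocker's dotted end is down, the tuner has not moved and its button is up again. Handing in.

```bash
python3 -c "
from plant import ctrl
print(ctrl.close_job())"
```

```text
the job is handed in; nothing more can be done
None
```

I pressed and released the small grey tuner's button, pushed the register's dotted end down to its stop, and handed the job in at about 24 s of the 42 s limit with the red button held fully down (13 N).

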